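# Uncap and start the code reader

### The arm

A 7-joint arm with a two-finger parallel gripper is mounted at the origin on the work surface. World frame = base frame: x ahead of the robot, y to its left, z up, the work surface at z = 0. Lengths are in mm, angles in rad, forces in N, time in s.
With the tool pointing down it reaches from about 400 to 900 mm from the base axis. Payload 5.5 kg.
Tool frame: the origin (TCP) lies midway between the tips of the shut fingers; the grasp point (between the pads) lies 19 mm behind it; z points along the fingers, y is the line along which they close (so a half turn about z gives the same grasp; the last joint's range is limited). The gripper opens to 85 mm and grips with 20 to 120 N. Pads are 22 mm wide; open, the fingers measure 114 mm over their backs; the gripper's body (76 mm by 85 mm) begins 54 mm behind the grasp point. The pads swing forward as they close: fully open they stand 13 mm farther back than shut.
Start: joints at [1.453, 0.501, -0.427, 1.55, 0.221, 1.138, -0.21], TCP at [241.613, -603.426, 231.31] pointing down, gripper open.
Joint ranges: [-2.88, 2.88], [-0.31, 2.03], [-1.54, 1.56], [0.2, 2.42], [-1.41, 4.55], [0.19, 2.02], [-2.57, 2.57]. Speed limits (rad/s): [2.57, 2.57, 3.14, 3.14, 3.14, 3.14, 3.14].

### API

Orientations are given as a 3x3 rotation matrix whose columns are the frame's x, y, z axes.
In Python, from bench import ctrl gives the robot as it stands.
- The arm moves only by the shell command python3 -m pendant 'ROWS' [FORCE]. ROWS is JSON, a list of rows, each an object with "hand": the closure, from -1 (fully open) to 1 (shut); "dp": the shift along the tool's x, y, z in units of 60 mm (1.0 is 60 mm), a list of three; "angular": the turn, a rotation vector about the tool's x, y, z in degrees, a list of three. In form: [{"hand": hand, "dp": [x, y, z], "angular": [wx, wy, wz]}, ...]. A call has 1 to 8 rows; each row is the pose to reach, as a shift and turn from the pose commanded when the call began, along the tool's axes at that moment; what a row does not reach only later rows make up. A row lasts 1/8 s, in which the tool goes at most 62.5 mm and 10.7 degrees, less where a joint would pass 70% of its speed; a pose out of reach is approached as far as the arm can. A call with a gripper value outside its range is refused whole. The fingers move at their own pace and stop on an object; FORCE is the grip in N (left out, the last holds). Time passes only in rows, so rows that repeat a pose let the fingers close. It gives the time, the measured TCP pose, the force, the opening and the grip force at its end, in the units of the state.
- ctrl.get_obs(): the state, without advancing time (a new reading comes with each control period).
- ctrl.snapshot(name): name is "side" or "top"; returns a dict with "img" (420x560x3 uint8, blue, green, red), "fx", "fy", "cx", "cy" (pixels), "xyz" and "orientation" of the camera in the world. Camera axes: x right, y up, looking along -z (the intrinsics and any distortion apply to the point x, -y, -z); pixel columns grow to the right and rows downward; lengths in mm; the calibration is good to about 2 mm. A picture is of the moment at which its call begins. There is no depth.
- ctrl.finish_job(): hands the job in; it is judged then, once.
Trained networks look in a picture, given as the dict that the camera call returned (one of the last four; its "shot" number tells which), for a name from the list of things; names that differ only in an ending like _2 or _b are one class to them, and where a whole thing is asked for, a point or a joint stands for the part that bears it (a point fixed in the world has none). Each returns a list of dicts, best first, with "p" (0 to 1); they miss things now and then, are a little off and sometimes report something else, mostly with a low value. They report only what shows in the picture. A call takes as long as a camera call.
- ctrl.cut_out(picture, label): "region" (420x560 bool, what is visible of it) and "location" ([column, row] in pixels, amid what is visible of it).
The state is a dict: "clock": time; "q": joint angles; "qd": joint speeds; "tau": joint torques, N m; "tcp_pos": TCP position; "tcp_rot": TCP orientation; "wrist_force": force on the tool from outside, world axes, zero at the start; "torque": the same for the moment, N m; "opening": finger opening in mm; "grip_force": force on a finger pad.
Only numpy, scipy, OpenCV 4.12 (cv2) and the standard library are available. Lean on these libraries where they do the work, as an engineer would, in place of code of your own. Each camera call takes 0.05 s, during which the arm holds its last target. There are 200 camera calls.

### The job

Get the code reader ready for work: lift the orange dust cap off its slanting lens and set it down, without dropping it, in the cup of the cap holder, knob up and fully seated. Only then press the white key on the blue control box all the way down and let it come up, and after it the green key in the same way. Never press the red key, and do not disturb the other things on the bench.

Things in the scene. Friction and masses are not known exactly. Their poses are not given: they have to be found in the camera images.
- reader_head: black box-shaped camera head (60 x 60 x 70 mm, yellow band) of the code reader, fixed on a low steel stand. The origin is the centre of the front rim of its lens barrel (36 mm across, standing 26 mm out of the head), about 128 mm above the bench; its z axis points out along the barrel, leaning 30 degrees from vertical towards the robot's side; its y axis is level
- cap: loose orange dust cap, 60 g: round skirt 46 mm across, 24 mm tall over all (open below, bore 40 mm across, 18 mm deep), with a solid round grip knob on top, 20 mm across and 22 mm tall. Origin: centre of the open lower edge; z points up through the knob, which runs from z = 24 to 46 mm. At the start it sits on the lens barrel, which fills its bore with 2 mm play all round, on the same axis
- holder_seat (a point): centre of the inner floor of the cap holder's cup, where the cap's open edge comes to rest, 20 mm above the bench. The cup is grey, open at the top, 52 mm across inside and 62 mm outside, 16 mm deep, rim 36 mm above the bench; it stands on a fixed round aluminium foot 80 mm across
- white_key (a joint): travel of the white spring key, the middle one: 0 = up, 0.006 m = fully down (about 5 N); counts as pressed beyond 0.004
- white_key_top (a point): centre of the top face of the white key (round, 26 mm across, the middle one); its z axis points out of the panel, 25 degrees from vertical, and the key travels along -z
- green_key (a joint): travel of the green spring key, on the right as seen from the robot, 52 mm from the white one: 0 = up, 0.006 m = fully down (about 5 N); counts as pressed beyond 0.004
- green_key_top (a point): centre of the top face of the green key (round, 26 mm across, on the right as seen from the robot, 52 mm from the white one); its z axis points out of the panel, 25 degrees from vertical, and the key travels along -z
- red_key (a joint): travel of the red spring key, on the left as seen from the robot, 52 mm from the white one; stop key, not to be pressed: 0 = up, 0.006 m = fully down (about 5 N); counts as pressed beyond 0.004
- red_key_top (a point): centre of the top face of the red key (round, 26 mm across, on the left as seen from the robot, 52 mm from the white one; stop key, not to be pressed); its z axis points out of the panel, 25 degrees from vertical, and the key travels along -z
- control_box: fixed blue control box 150 x 180 mm, about 40 mm high at the front (the side of its -x) and 103 mm at the back, its panel sloping 25 degrees towards the front, with three keys in a row along its y and a display behind them. The origin is the centre of its underside
- reel: bystander: loose white component reel, 90 mm across, 18 mm high, lying flat; origin under its centre
- tape_roll: bystander: loose amber roll of tape, 90 mm across, 48 mm high, standing on its flat side; origin under its centre
- marker: bystander: loose white and blue marker pen, 135 x 15 x 14 mm, lying along its x; origin under its middle
- scan_gun: bystander: loose yellow and black hand scanner, about 160 x 60 x 54 mm, lying along its x; origin under the middle of the handle
- carton: bystander: loose cardboard carton 80 x 110 x 60 mm; origin under its centre
- parts_tray: bystander: loose grey parts tray 80 x 110 x 45 mm; origin under its centre
- dispenser: bystander: loose heavy black tape dispenser, 190 x 75 x 114 mm; origin under its centre

How it is judged (in metres and radians):
On the way, in this order (a step that is already met when the one before it is completed fails the run):
1. the cap is lifted off the lens barrel, held in the gripper (distance between cap and reader_head above 0.05 m and contact force between the fingers and cap above 0.3 N), for 0.05 s.
2. the cap, still held, is lowered knob up into the holder's cup (its edge within 12 mm of the cup's floor) (horizontal distance between cap and holder_seat below 0.008 m and z of cap in the frame of holder_seat below 0.012 m and angle between cap's own z axis and vertical below 0.35 rad and contact force between the fingers and cap above 0.3 N), for 0.05 s.
3. the cap is let go, seated in the cup (horizontal distance between cap and holder_seat below 0.007 m and z of cap in the frame of holder_seat between -0.005 and 0.005 m and angle between cap's own z axis and vertical below 0.15 rad and contact force between the fingers and cap below 0.1 N), for 0.2 s.
4. the white key is pressed down, alone (value of joint white_key above 0.004 m and value of joint each of green_key, red_key below 0.002 m), for 0.05 s.
5. the white key is up again and the green key is pressed down, alone (value of joint green_key above 0.004 m and value of joint each of white_key, red_key below 0.002 m), for 0.05 s.
At the end, for the whole second after the job is handed in: the cap rests in the holder's cup, knob up (within 0.15 rad), its edge within 5 mm of the cup's floor and within 7 mm of its centre, at rest and released; all three keys are up (within 2 mm) (horizontal distance between cap and holder_seat below 0.007 m and z of cap in the frame of holder_seat between -0.005 and 0.005 m and angle between cap's own z axis and vertical below 0.15 rad and linear speed of cap below 0.02 m/s and value of joint each of white_key, green_key, red_key below 0.002 m); the robot touches nothing.
It fails at once if the red key is pressed (beyond 3 mm) (value of joint red_key above 0.003 m).
It fails at once if the white or the green key is pressed (beyond 3 mm) before the cap lies in the holder (value of joint any of white_key, green_key above 0.003 m and distance between cap and holder_seat above 0.015 m).
It fails at once if the white and green keys are down together (value of joint each of white_key, green_key above 0.003 m).
It fails at once if a bystander is shifted by more than 30 mm (distance of any of reel, tape_roll, marker, scan_gun, carton, parts_tray, dispenser from where it was at the start of the episode above 0.03 m).
It also fails if it takes over 54 s, if anything falls off the work surface, if the arm or the gripper's body presses on something with over 40 N, if the wrist force passes 120 N, or if a joint passes its speed limit or range.

## Working session

There is one attempt and no reset: what is moved stays moved. The work goes in short steps, Python scripts to look and compute and a shell command to move; the robot and the scene stay as the last step left them, time stands still between calls to the robot, and variables do not carry over. Pictures are saved under pics/ and viewed, at most 10 in all, crops included, and the job is handed in when it is done.

```bash
ls; mkdir -p pics; python3 - <<'E'
from bench import ctrl
import cv2,numpy as np,pickle
o=ctrl.get_obs(); print(o['clock'],o['tcp_pos'],np.round(o['tcp_rot'],3).tolist(),o['opening'])
ims=[]
for n in ['side','top']:
    s=ctrl.snapshot(n); cv2.imwrite(f'pics/{n}0.png',s['img']); pickle.dump(s,open(f'{n}0.pkl','wb'))
    print(n,{k:(np.round(v,3).tolist() if not np.isscalar(v) else v) for k,v in s.items() if k!='img'})
    for l in ['cap','reader_head','holder_seat','white_key_top','green_key_top','red_key_top','control_box']:
        try:
            for d in ctrl.cut_out(s,l)[:2]: 
                r=d['region']; ys,xs=np.nonzero(r); print(n,l,round(d['p'],2),d['location'],r.sum(),xs.min(),xs.max(),ys.min(),ys.max())
        except Exception as e: print(l,e)
E
```

```text
pics
0.0 [ 241.2801962  -602.78897054  230.23763075] [[0.928, 0.372, -0.001], [0.372, -0.928, 0.002], [0.0, -0.002, -1.0]] 85.52887982967424
side {'fx': 427.0218319694509, 'fy': 427.0218319694509, 'cx': 277.158654981991, 'cy': 207.72906942932295, 'xyz': [457.666, -1224.783, 803.827], 'orientation': [[0.998, 0.012, -0.061], [-0.059, 0.489, -0.87], [0.019, 0.872, 0.489]], 'shot': 1}
side cap 0.74 [281.2, 261.4] 270 273 290 253 272
side cap 0.49 [334.8, 206.8] 685 323 350 193 221
side reader_head 0.95 [293.4, 271.9] 358 277 302 258 290
side holder_seat 0.9 [289.9, 238.9] 358 277 300 228 246
side control_box 0.62 [272.5, 185.3] 1459 250 294 163 205
side control_box 0.42 [254.8, 162.3] 680 241 283 147 174
top {'fx': 394.5636523973593, 'fy': 394.5636523973593, 'cx': 282.63918739356967, 'cy': 205.90109374790057, 'xyz': [284.993, 20.072, 1439.996], 'orientation': [[-0.122, 0.971, -0.206], [-0.992, -0.12, 0.023], [-0.003, 0.208, 0.978]], 'shot': 2}
top cap 0.45 [370.7, 203.8] 170 364 378 196 210
top reader_head 0.82 [361.4, 197.8] 269 353 375 187 211
top holder_seat 0.82 [284.2, 209.3] 382 274 294 197 218
top white_key_top 0.48 [191.9, 233.5] 42 188 195 232 238
top white_key_top 0.21 [191.8, 228.0] 2557 160 222 201 255
top green_key_top 0.53 [286.1, 206.8] 362 274 294 197 217
top green_key_top 0.36 [205.1, 238.1] 26 204 209 230 234
top red_key_top 0.45 [177.0, 238.2] 30 174 179 236 241
top red_key_top 0.25 [195.3, 278.0] 149 191 218 268 290
top control_box 0.75 [427.4, 216.5] 647 417 438 197 241
top control_box 0.57 [191.1, 230.2] 2484 161 222 202 255
```

```bash
python3 - <<'E'
import cv2
a=cv2.imread('pics/side0.png');b=cv2.imread('pics/top0.png')
c=cv2.resize(a[130:310,200:420],None,fx=3.6,fy=3.3,interpolation=3);cv2.imwrite('pics/side0c.png',c)
E
```

```text
(no output)
```

View pics/side0.png

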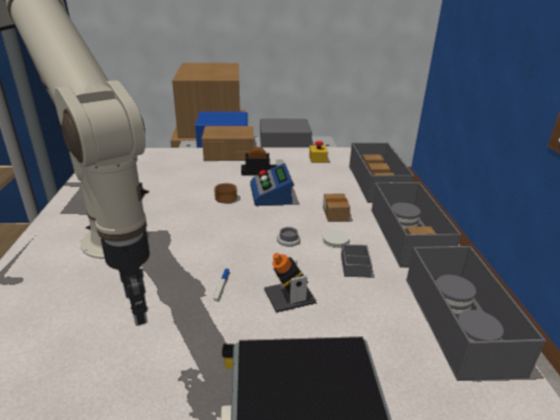

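View pics/top0.png

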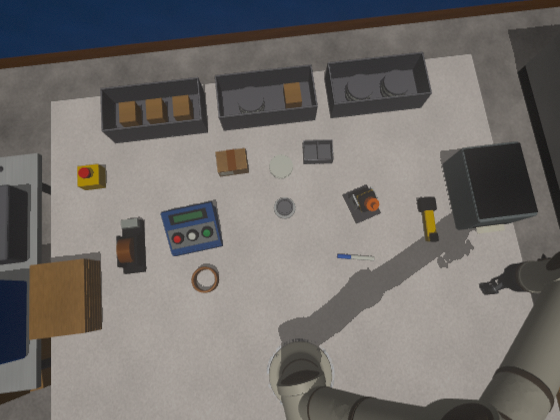

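Both pictures show the bench. In the top view the cap is at (372,204), the holder cup at (285,208) and the keys at red (177,238), white (192,236) and green (207,232). In the side view the cap is at (281,261), the cup at (289,236) and the keys at about (265,173–186).

Next I'll zoom in for exact pixels.

```bash
python3 - <<'E'
import cv2,numpy as np
a=cv2.imread('pics/side0.png');b=cv2.imread('pics/top0.png')
def crop(im,x,y,w=50,h=36,s=8):
    c=cv2.resize(im[y:y+h,x:x+w],None,fx=s,fy=s,interpolation=cv2.INTER_CUBIC)
    for i in range(0,w,10): cv2.putText(c,str(x+i),(i*s,8),0,.3,(255,255,0)); cv2.line(c,(i*s,10),(i*s,14),(255,255,0))
    for i in range(0,h,10): cv2.putText(c,str(y+i),(0,i*s+4),0,.3,(255,0,255))
    return c
m=np.vstack([np.hstack([crop(b,340,182),crop(a,260,248,50,36)]),np.hstack([crop(b,165,215),crop(a,248,165,50,36)])])
cv2.imwrite('pics/zoom.png',m); print(m.shape)
E
```

```text
(576, 800, 3)
```

View pics/zoom.png

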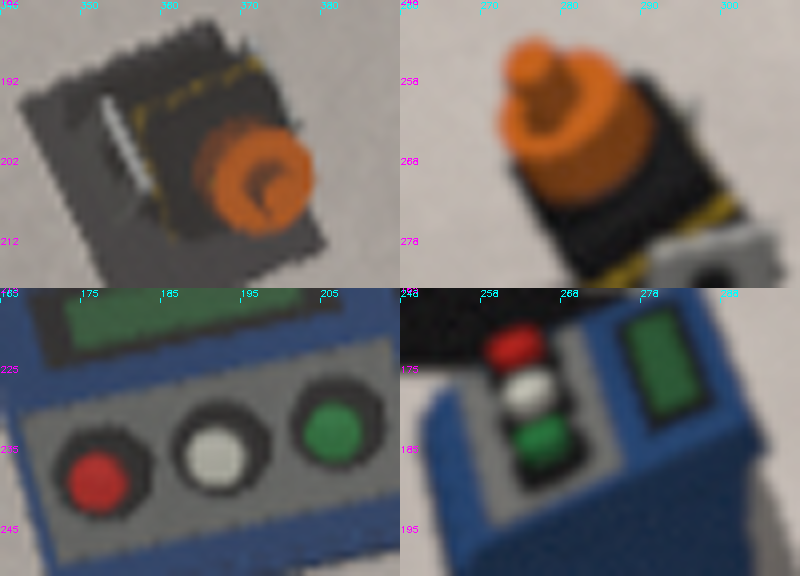

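The zoom shows the cap leaning down and right in the top view (towards the robot), with its skirt centred at about (372,205). Key centres are red (177,239), white (192,236) and green (206,233) from the top, and about (262,172), (264,178) and (266,184) from the side. I'll fit the geometry now.

```bash
cat > h.py <<'E'
import numpy as np,cv2,pickle
from scipy.optimize import least_squares,minimize
def proj(s,X):
    p=(np.atleast_2d(X)-s['xyz'])@np.array(s['orientation'])
    return np.c_[s['cx']+s['fx']*p[:,0]/-p[:,2], s['cy']+s['fy']*-p[:,1]/-p[:,2]]
def tri(obs,x0=(600,-100,100)):   # [(snap,pix)]
    r=least_squares(lambda X:np.concatenate([proj(s,X)[0]-p for s,p in obs]),x0); return r.x,r.fun
def onplane(s,p,z):
    d=np.array(s['orientation'])@[(p[0]-s['cx'])/s['fx'],-(p[1]-s['cy'])/s['fy'],-1]
    c=np.array(s['xyz']); return c+d*(z-c[2])/d[2]
def blob(s,lo,hi,box):
    x,y,w,h=box; hsv=cv2.cvtColor(s['img'],cv2.COLOR_BGR2HSV)
    m=np.zeros(hsv.shape[:2],np.uint8); m[y:y+h,x:x+w]=cv2.inRange(hsv,np.array(lo),np.array(hi))[y:y+h,x:x+w]
    n,l,st,c=cv2.connectedComponentsWithStats(m); k=1+np.argmax(st[1:,4]); return l==k,c[k],st[k,4]
def axes(az,tilt): # cap frame, axis leaning by tilt toward azimuth az
    h=np.array([np.cos(az),np.sin(az),0]); z=np.sin(tilt)*h+np.cos(tilt)*np.array([0,0,1]); y=np.cross([0,0,1],h); return np.cross(y,z),y,z
def sil(s,o,az,tilt,S=8):
    x,y,z=axes(az,tilt); t=np.linspace(0,2*np.pi,40)[:,None]; ring=lambda r,h:o+z*h+r*(np.cos(t)*x+np.sin(t)*y)
    m=np.zeros((420*1,560),np.float32); 
    x0,y0=np.floor(proj(s,o+z*20)[0]).astype(int)-25
    big=np.zeros((50*S,50*S),np.uint8)
    for P in (np.r_[ring(23,0),ring(23,24)],np.r_[ring(10,24),ring(10,46)]):
        q=(proj(s,P)-[x0,y0]+.5)*S; cv2.fillConvexPoly(big,cv2.convexHull(np.round(q).astype(np.int32)),1)
    m[y0:y0+50,x0:x0+50]=big.reshape(50,S,50,S).mean((1,3)); return m
def fitcap(views,p0,tilt=None): # views [(snap,mask)], p0=[x,y,z,az(,tilt)]
    def f(p):
        e=0
        for s,m in views:
            r=sil(s,p[:3],p[3]/30,p[4]/30 if tilt is None else tilt); e+=np.abs(r-m).sum()/m.sum()
        return e
    b=None
    for k in range(4):
        q=np.array(p0,float) if b is None else b.x
        sx=np.vstack([q]+[q+d for d in np.eye(len(q))*[6,-5,4,-6][k]])
        r=minimize(f,q,method='Nelder-Mead',options=dict(initial_simplex=sx,xatol=.05,fatol=1e-4,maxiter=400))
        if b is None or r.fun<b.fun: b=r
    return b
E
python3 - <<'E'
from h import *
S=pickle.load(open('side0.pkl','rb'));T=pickle.load(open('top0.pkl','rb'))
or_=([3,130,70],[20,255,255])
ms,cs,ns=blob(S,*or_,(268,248,28,30)); mt,ct,nt=blob(T,*or_,(360,192,24,24)); print('orange',cs,ns,ct,nt)
X,r=tri([(S,cs),(T,ct)]); print('cap cen',X,r)
for tilt in (np.pi/6,None):
    for az in (-2.6,-2.0):
        p0=[*(X-10*axes(az,.52)[2]),az*30]+([] if tilt else [.52*30])
        b=fitcap([(S,ms),(T,mt)],p0,tilt); print(np.round(b.x,1),np.degrees(b.x[3:]/30),b.fun)
K={}
for n,bt,bs,rng in [('red',(172,233,10,11),(257,167,12,9),([0,120,80],[8,255,255])),('white',(186,230,11,11),(258,172,12,11),([0,0,125],[180,50,255])),('green',(201,227,11,11),(260,179,12,9),([50,90,50],[90,255,255]))]:
    _,a,na=blob(T,*rng,bt);_,c,nc=blob(S,*rng,bs); K[n],r=tri([(T,a),(S,c)]); print(n,a,na,c,nc,np.round(K[n],1),np.round(r,2))
d=K['red']-K['green'];print('row',d,np.linalg.norm(d),np.degrees(np.arctan2(d[1],d[0])))
from bench import ctrl
for s in 'side','top':
    P=ctrl.snapshot(s); d=ctrl.cut_out(P,'holder_seat')[0]; m=d['region'].astype(np.uint8)
    ys,xs=np.nonzero(m); e=cv2.fitEllipse(cv2.convexHull(np.c_[xs,ys].astype(np.int32))); print(s,e, m.sum(),onplane(P,e[0],36),onplane(P,e[0],20))
    b=ctrl.cut_out(P,'control_box'); b=[x for x in b if 2000<x['region'].sum()<3000 or s=='side'][0]
    print(b['location'],cv2.minAreaRect(np.argwhere(b['region'])[:,::-1].astype(np.int32)))
E
```

```text
orange [281.09747292 262.88447653] 277 [371.75838926 203.73154362] 149
cap cen [ 533.95314679 -313.20680612  124.55568777] [-0.29761141  0.05656775 -0.06562285 -0.38478451]
[ 540.5 -309.6  112.2  -83.1] [-158.79725814] 0.32005336418481817
[ 540.2 -309.2  112.1  -81.6] [-155.79537393] 0.3222033017953626
[ 540.2 -309.9  111.8  -83.6   14.8] [-159.62058767   28.23525833] 0.3158659262714123
[ 540.5 -311.7  111.4  -91.1   14.5] [-174.00703647   27.70019745] 0.30320518256487294
red [176.71111111 238.75555556] 45 [261.93333333 172.13333333] 30 [502.3 367.4  77.6] [-0.02 -0.11 -0.13  0.02]
white [191.57575758 235.57575758] 33 [263.42105263 177.31578947] 19 [506.9 315.1  78.9] [-0.02 -0.11 -0.12  0.02]
green [206.07692308 232.53846154] 39 [265.29411765 183.5       ] 34 [512.1 264.7  76. ] [-0.04 -0.22 -0.24  0.05]
row [ -9.80537919 102.69199122   1.60468589] 103.17153453656272 95.4542595890714
side ((288.27239990234375, 236.4546356201172), (19.5963077545166, 23.249774932861328), 95.13898468017578) 358 [578.04473271 -50.61217218  36.        ] [580.55317709 -26.14477226  20.        ]
[274.0, 185.6] ((271.95172119140625, 184.17930603027344), (41.22285842895508, 42.397300720214844), 86.633544921875)
top ((283.8507080078125, 207.38404846191406), (20.52139663696289, 21.280256271362305), 159.25828552246094) 352 [575.16187632 -16.44564297  36.        ] [578.46865389 -16.86179439  20.        ]
[193.0, 229.0] ((191.77316284179688, 227.9414520263672), (47.004364013671875, 54.896629333496094), 77.90524291992188)
```

```bash
python3 - <<'E'
from h import *
S=pickle.load(open('side0.pkl','rb'));T=pickle.load(open('top0.pkl','rb'))
c=np.array([onplane(T,p,6)[:2] for p in [(342,194.8),(365.7,184.3),(380.1,211.7),(353.5,217.3)]])
for i in range(4):
    d=c[(i+1)%4]-c[i]; print(np.round(c[i]),np.linalg.norm(d).round(),np.degrees(np.arctan2(d[1],d[0])).round(1))
for lo in ([3,110,50],[3,80,45]):
    or_=(lo,[20,255,255])
    ms,cs,ns=blob(S,*or_,(268,248,26,28)); mt,ct,nt=blob(T,*or_,(360,192,24,24)); print('orange',ns,nt)
    for tilt in (np.pi/6,):
      for az in (-2.9,-2.65,-2.3):
        b=fitcap([(S,ms),(T,mt)],[541,-310,112,az*30],tilt); print(np.round(b.x,1),np.degrees(b.x[3:]/30),b.fun, [ (sil(s,b.x[:3],b.x[3]/30,tilt).sum()) for s in (S,T)])
E
```

```text
[ 602. -239.] 99.0 -72.9
[ 631. -333.] 116.0 -162.1
[ 521. -369.] 101.0 94.9
[ 513. -268.] 94.0 17.9
orange 304 163
[ 541.3 -310.9  111.   -87.6] [-167.30736162] 0.18149715198175653 [np.float32(301.79688), np.float32(175.48438)]
[ 541.6 -310.8  111.   -88.5] [-168.96097393] 0.18002079885776556 [np.float32(301.35938), np.float32(175.1875)]
[ 541.6 -311.3  110.9  -89.8] [-171.43130725] 0.18336703109864386 [np.float32(301.20312), np.float32(175.26562)]
orange 319 177
[ 540.9 -309.7  111.7  -85.1] [-162.4790392] 0.1674702902785895 [np.float32(301.96875), np.float32(176.4375)]
[ 540.6 -309.3  112.   -82.9] [-158.33670758] 0.1654808790712502 [np.float32(301.8125), np.float32(176.95312)]
[ 540.6 -309.5  111.8  -83.8] [-160.02436267] 0.1664361506650373 [np.float32(301.70312), np.float32(177.1875)]
```

```bash
cat >> h.py <<'E'
from scipy.spatial.transform import Rotation as Ro
def frame(z,yhint):
    z=np.array(z)/np.linalg.norm(z); y=np.array(yhint)-z*np.dot(z,yhint); y/=np.linalg.norm(y); return np.c_[np.cross(y,z),y,z]
def row(pos,R,pos0,R0):
    return np.round(R0.T@(np.array(pos)-pos0)/60,3).tolist(), np.round(np.degrees(Ro.from_matrix(np.array(R0).T@R).as_rotvec()),1).tolist()
AZ=np.radians(-162.3); CAP=np.array([541,-309.8,112.]); AX=axes(AZ,np.pi/6)[2]; RC=frame(-AX,[np.cos(AZ-np.pi/2)*-1,np.sin(AZ-np.pi/2)*-1,0])
def now():
    from bench import ctrl
    o=ctrl.get_obs(); return np.array(o['tcp_pos']),np.array(o['tcp_rot']),o
E
python3 - <<'E'
from h import *
p,R,o=now(); print(RC.round(3).tolist()); print(row(CAP+AX*110,RC,p,R),CAP+AX*110)
E
```

```text
[[0.825, 0.304, 0.476], [0.263, -0.953, 0.152], [0.5, 0.0, -0.866]]
([5.537, -2.754, 0.401], [-1.1, 30.0, 4.0]) [ 488.60361853 -326.52181835  207.26279442]
```

```bash
python3 -m pendant '[{"hand":-1,"dp":[5.537,-2.754,0.4],"angular":[-1.1,30,4]},{"hand":-1,"dp":[5.537,-2.754,0.4],"angular":[-1.1,30,4]},{"hand":-1,"dp":[5.537,-2.754,0.4],"angular":[-1.1,30,4]},{"hand":-1,"dp":[5.537,-2.754,0.4],"angular":[-1.1,30,4]},{"hand":-1,"dp":[5.537,-2.754,0.4],"angular":[-1.1,30,4]},{"hand":-1,"dp":[5.537,-2.754,0.4],"angular":[-1.1,30,4]},{"hand":-1,"dp":[5.537,-2.754,0.4],"angular":[-1.1,30,4]},{"hand":-1,"dp":[5.537,-2.754,0.4],"angular":[-1.1,30,4]}]' 40
python3 - <<'E'
from h import *
from bench import ctrl
p,R,o=now(); print(o['clock'],p,R.round(3).tolist(),o['wrist_force']); print(row(CAP+AX*110,RC,p,R))
ims=[]
for n,x,y in (('side',235,205),('top',335,170)):
    s=ctrl.snapshot(n); pickle.dump(s,open(n+'1.pkl','wb')); c=cv2.resize(s['img'][y:y+80,x:x+80],None,fx=5,fy=5,interpolation=cv2.INTER_CUBIC); ims.append(c)
    for d in (0,26,60,110):
        q=(proj(s,CAP+AX*d)[0]-[x,y]+.5)*5; cv2.circle(c,tuple(int(v) for v in q),2,(255,255,0),-1)
    q=(proj(s,p)[0]-[x,y]+.5)*5; cv2.circle(c,tuple(int(v) for v in q),3,(255,0,255),1)
cv2.imwrite('pics/appr.png',np.hstack(ims))
E
```

```text
clock: 2.1
tcp_pos: [488.5, -327.0, 207.4]
tcp_rot: [[0.825, 0.305, 0.476], [0.264, -0.952, 0.151], [0.5, 0.001, -0.866]]
wrist_force: [-0.5, -0.7, -0.3]
opening: 85.6
grip_force: 0.0
2.1 [ 488.5260547  -327.00614094  207.40706355] [[0.825, 0.305, 0.476], [0.264, -0.952, 0.151], [0.5, 0.001, -0.866]] [-0.50266115 -0.68883471 -0.30999222]
([0.002, -0.007, 0.004], [0.1, 0.0, 0.1])
```

View pics/appr.png

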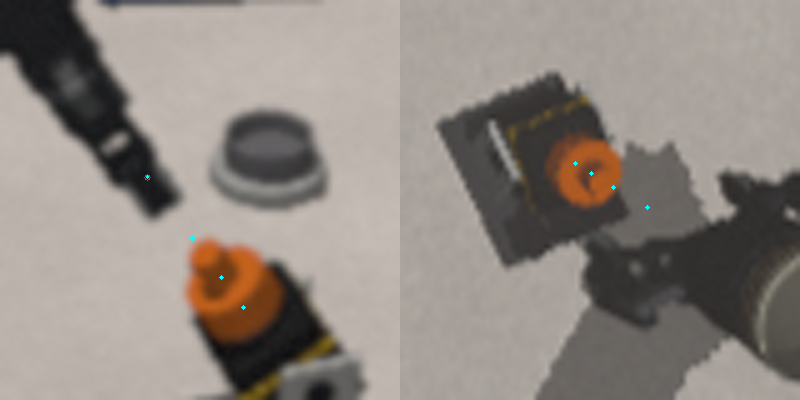

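Side panel: the knob sits at about (207,253) on the predicted axis, with the tool above it along that axis. Top panel: the cap lies under the predicted axis points and the fingers straddle it. I'll descend along the axis and close.

```bash
python3 -m pendant '[{"hand":-1,"dp":[0,-0.005,0.7],"angular":[0,0,0]},{"hand":-1,"dp":[0,-0.005,1.2],"angular":[0,0,0]},{"hand":-1,"dp":[0,-0.005,1.4],"angular":[0,0,0]},{"hand":-1,"dp":[0,-0.005,1.4],"angular":[0,0,0]},{"hand":0.2,"dp":[0,-0.005,1.4],"angular":[0,0,0]},{"hand":0.2,"dp":[0,-0.005,1.4],"angular":[0,0,0]},{"hand":0.2,"dp":[0,-0.005,1.4],"angular":[0,0,0]},{"hand":0.2,"dp":[0,-0.005,1.4],"angular":[0,0,0]}]' 40
python3 - <<'E'
from h import *
from bench import ctrl
p,R,o=now(); print((p-CAP)@np.c_[RC])
ims=[]
for n,x,y in (('side',235,215),('top',335,170)):
    s=ctrl.snapshot(n); c=cv2.resize(s['img'][y:y+80,x:x+80],None,fx=5,fy=5,interpolation=cv2.INTER_CUBIC); ims.append(c)
cv2.imwrite('pics/grasp.png',np.hstack(ims))
E
```

```text
clock: 3.2
tcp_pos: [528.5, -313.8, 134.9]
tcp_rot: [[0.825, 0.304, 0.477], [0.264, -0.953, 0.151], [0.5, 0.001, -0.866]]
wrist_force: [0.6, 0.5, -0.2]
opening: 34.0
grip_force: 0.0
[ 8.67541261e-02  1.79398356e-04 -2.64006070e+01]
```

View pics/grasp.png

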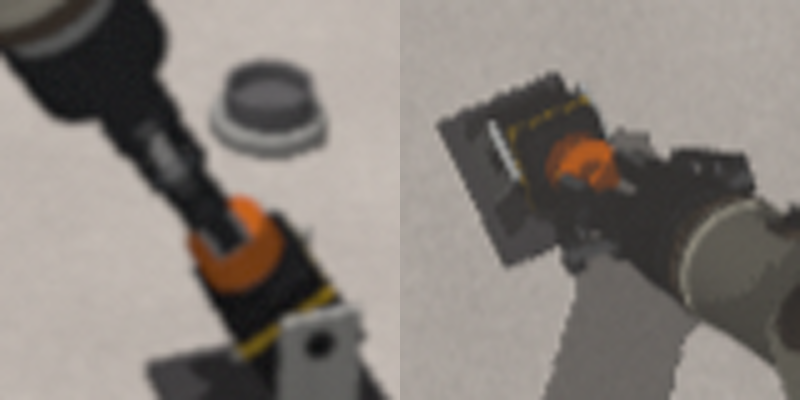

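Side panel: the near finger's tip at (230,235) lies over the knob just above the skirt. Top panel: the fingers stand on both sides of the knob. I'll close now and check the force.

```bash
python3 -m pendant '[{"hand":1,"dp":[0,0,0],"angular":[0,0,0]},{"hand":1,"dp":[0,0,0],"angular":[0,0,0]},{"hand":1,"dp":[0,0,0],"angular":[0,0,0]},{"hand":1,"dp":[0,0,0],"angular":[0,0,0]},{"hand":1,"dp":[0,0,0],"angular":[0,0,0]}]' 40
```

```text
clock: 3.92
tcp_pos: [528.5, -313.5, 134.7]
tcp_rot: [[0.825, 0.304, 0.477], [0.264, -0.953, 0.152], [0.5, 0.001, -0.866]]
wrist_force: [-4.1, 0.5, 5.0]
opening: 18.3
grip_force: 39.1
```

```bash
python3 -m pendant '[{"hand":1,"dp":[0,0,-0.08],"angular":[0,0,0]},{"hand":1,"dp":[0,0,-0.2],"angular":[0,0,0]},{"hand":1,"dp":[0,0,-0.4],"angular":[0,0,0]},{"hand":1,"dp":[0,0,-0.7],"angular":[0,0,0]},{"hand":1,"dp":[0,0,-1.1],"angular":[0,0,0]},{"hand":1,"dp":[0,0,-1.5],"angular":[0,0,0]},{"hand":1,"dp":[0,0,-1.5],"angular":[0,0,0]}]' 40
python3 - <<'E'
from h import *
from bench import ctrl
p,R,o=now()
ims=[]
for n,x,y in (('side',225,195),('top',335,170)):
    s=ctrl.snapshot(n); c=cv2.resize(s['img'][y:y+80,x:x+80],None,fx=5,fy=5,interpolation=cv2.INTER_CUBIC); ims.append(c)
cv2.imwrite('pics/lift.png',np.hstack(ims))
for n in ('side','top'):
    s=ctrl.snapshot(n); d=ctrl.cut_out(s,'holder_seat')[0]; print(d['p'],d['location'])
    d=ctrl.cut_out(s,'cap')[0]; print(d['p'],d['location'],proj(s,p-R[:,2]*-14))
# holder: dark interior/grey edges from initial pics
S=pickle.load(open('side1.pkl','rb'));T=pickle.load(open('top1.pkl','rb'))
z=np.hstack([cv2.resize(im[y:y+40,x:x+40],None,fx=10,fy=10,interpolation=cv2.INTER_CUBIC) for im,x,y in ((S['img'],268,217),(T['img'],265,188))])
cv2.imwrite('pics/cup.png',z)
E
```

```text
clock: 4.8
tcp_pos: [485.4, -329.3, 214.6]
tcp_rot: [[0.825, 0.302, 0.478], [0.264, -0.953, 0.147], [0.5, 0.005, -0.866]]
wrist_force: [0.3, -0.3, -1.0]
opening: 18.6
grip_force: 39.2
0.77 [291.2, 238.5]
0.49 [267.3, 240.0] [[265.32410242 241.60906289]]
0.9 [287.5, 208.0]Traceback (most recent call last):
  File "<stdin>", line 10, in <module>
IndexError: list index out of range
```

View pics/lift.png

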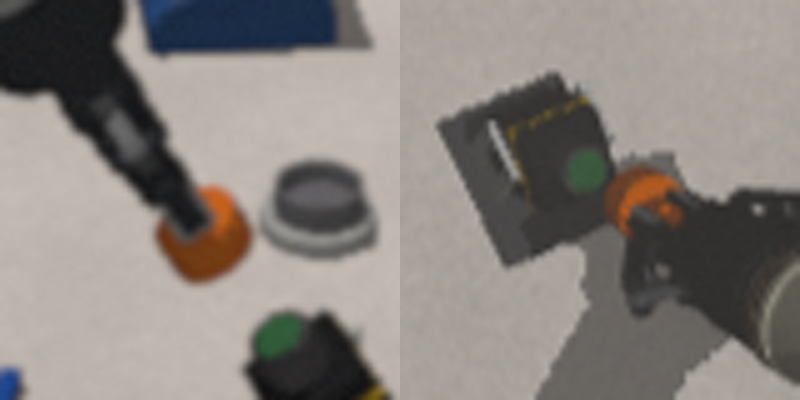

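The cap is held clear of the green lens; in the side panel it hangs at (205,235) on the tool axis. Next I'll fit the cup.

```bash
cat > cup.py <<'E'
from h import *
S=pickle.load(open('side1.pkl','rb'));T=pickle.load(open('top1.pkl','rb'))
def hull(s,x,y,zb,x0,y0,k=8,n=40):
    t=np.linspace(0,6.283,40); P=np.r_[np.c_[x+31*np.cos(t),y+31*np.sin(t),36+0*t],np.c_[x+31*np.cos(t),y+31*np.sin(t),zb+0*t]]
    b=np.zeros((n*k,n*k),np.uint8); cv2.fillConvexPoly(b,cv2.convexHull(np.round((proj(s,P)-[x0,y0]+.5)*k).astype(np.int32)),1); return b.reshape(n,k,n,k).mean((1,3))
V=[]
for s,x0,y0 in ((S,268,217),(T,265,188)):
    g=cv2.cvtColor(s['img'],cv2.COLOR_BGR2GRAY)[y0:y0+40,x0:x0+40].astype(float); V.append((s,x0,y0,g))
    print(np.percentile(g,[1,5,10,20,30,50,80]).round(), g[20,::3].astype(int))
from scipy.ndimage import label,binary_fill_holes
for th in (105,115,125):
    M=[]
    for s,x0,y0,g in V:
        l,n=label(g<th); k=np.argmax(np.bincount(l.ravel())[1:])+1; m=binary_fill_holes(l==k); M.append(m)
    for use in ([0],[1],[0,1]):
        f=lambda p:sum(np.abs(hull(V[i][0],p[0],p[1],p[2],V[i][1],V[i][2])-M[i]).sum() for i in use)
        r=minimize(f,[578,-20,12],method='Nelder-Mead',options=dict(initial_simplex=[[578,-20,12],[588,-20,12],[578,-30,12],[578,-20,18]]))
        print(th,use,[m.sum() for m in M],r.x.round(1),round(r.fun,1))
cv2.imwrite('pics/cup.png',np.hstack([cv2.resize(s['img'][y:y+40,x:x+40],None,fx=10,fy=10,interpolation=cv2.INTER_CUBIC) for s,x,y,_ in V]))
E
python3 cup.py
```

```text
[ 59.  68.  87. 119. 161. 182. 185.] [179 184 181 151  92  66  69  69  63  56  93 180 182 183]
[ 84.  96.  99. 143. 164. 166. 169.] [169 167 169 149  89  99  99  99  99  96 155 173 170 165]
105 [0] [np.int64(215), np.int64(223)] [581.9 -25.9  20.6] 18.7
105 [1] [np.int64(215), np.int64(223)] [579.7 -18.1  22.4] 17.8
105 [0, 1] [np.int64(215), np.int64(223)] [581.6 -19.2  16.6] 57.3
115 [0] [np.int64(229), np.int64(239)] [581.6 -23.1  18.2] 20.6
115 [1] [np.int64(229), np.int64(239)] [580.1 -17.8  15.5] 16.8
115 [0, 1] [np.int64(229), np.int64(239)] [581.3 -18.5  15.3] 47.0
125 [0] [np.int64(302), np.int64(253)] [581.9 -21.5  16.7] 86.4
125 [1] [np.int64(302), np.int64(253)] [581.1 -18.3  13.2] 14.7
125 [0, 1] [np.int64(302), np.int64(253)] [581.7 -18.5  14.8] 107.5
```

```bash
python3 - <<'E'
from h import *
S=pickle.load(open('side1.pkl','rb'));T=pickle.load(open('top1.pkl','rb'))
H=np.array([578,-20,20.])
E
sleep 1; ls pics
```

```text
appr.png
cup.png
grasp.png
lift.png
side0.png
side0c.png
top0.png
zoom.png
```

View pics/cup.png

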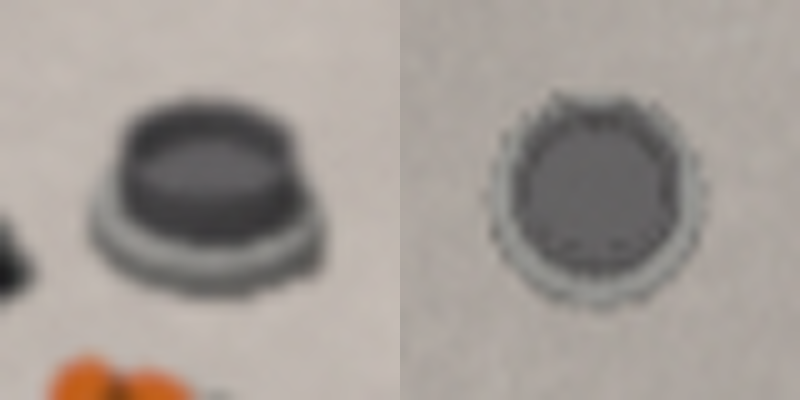

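The left panel shows the cup rim as an ellipse centred at about (208,145), and the right panel shows the cup disc centred at (597,188). This agrees with a fitted centre of about (581, -18.5). Now I'll work out the hover.

```bash
python3 - <<'E'
from h import *
p,R,o=now(); V=frame([0,0,-1],R[:,1]); print(V.round(3).tolist()); print(row([581,-18.5,180],V,p,R))
E
```

```text
[[0.952, 0.305, 0.0], [0.305, -0.952, 0.0], [0.0, 0.0, -1.0]]
([2.397, -4.404, 2.004], [-0.0, -30.0, -0.0])
```

```bash
python3 -m pendant '[{"hand":1,"dp":[0.2,-0.35,0.1],"angular":[0,-2.5,0]},{"hand":1,"dp":[0.6,-1.1,0.5],"angular":[0,-7.5,0]},{"hand":1,"dp":[1.1,-2.0,0.9],"angular":[0,-13.5,0]},{"hand":1,"dp":[1.6,-2.9,1.3],"angular":[0,-20,0]},{"hand":1,"dp":[2.1,-3.8,1.7],"angular":[0,-26,0]},{"hand":1,"dp":[2.3,-4.25,1.92],"angular":[0,-29,0]},{"hand":1,"dp":[2.397,-4.404,2.004],"angular":[0,-30,0]},{"hand":1,"dp":[2.397,-4.404,2.004],"angular":[0,-30,0]}]' 40
python3 -m pendant '[{"hand":1,"dp":[0,0,0.5],"angular":[0,0,0]},{"hand":1,"dp":[0,0,1.1],"angular":[0,0,0]},{"hand":1,"dp":[0,0,1.4],"angular":[0,0,0]},{"hand":1,"dp":[0,0,1.4],"angular":[0,0,0]}]' 40
python3 - <<'E'
from h import *
from bench import ctrl
p,R,o=now(); print(p,R.round(3).tolist())
ims=[]
for n,x,y in (('side',262,200),('top',255,180)):
    s=ctrl.snapshot(n); pickle.dump(s,open(n+'2.pkl','wb')); c=cv2.resize(s['img'][y:y+55,x:x+50],None,fx=8,fy=8,interpolation=cv2.INTER_CUBIC); ims.append(c)
    m,cc,nn=blob(s,[3,80,45],[20,255,255],(x,y,50,50)); print(n,cc,nn)
    t=np.linspace(0,6.283,60); q=p-[0,0,26.4]
    for (cx,cy,cz),r,col in ((q,23,(255,255,0)),(q+[0,0,24],23,(255,255,0)),((581,-18.5,36),31,(0,255,0))):
        P=proj(s,np.c_[cx+r*np.cos(t),cy+r*np.sin(t),cz+0*t]); cv2.polylines(c,[np.round((P-[x,y]+.5)*8).astype(np.int32)],True,col,1)
cv2.imwrite('pics/hover.png',np.hstack(ims))
E
```

```text
clock: 6.2
tcp_pos: [581.2, -17.8, 179.4]
tcp_rot: [[0.952, 0.307, -0.001], [0.307, -0.952, 0.0], [-0.0, -0.001, -1.0]]
wrist_force: [0.7, -0.3, -0.6]
opening: 18.3
grip_force: 39.2
clock: 6.7
tcp_pos: [579.8, -21.2, 95.1]
tcp_rot: [[0.953, 0.302, -0.002], [0.302, -0.953, -0.001], [-0.003, -0.0, -1.0]]
wrist_force: [-0.7, -0.9, -0.3]
opening: 18.2
grip_force: 39.2
[579.82620196 -21.21277585  95.07930316] [[0.953, 0.302, -0.002], [0.302, -0.953, -0.001], [-0.003, -0.0, -1.0]]
side [287.875      220.22794118] 136
top [283.82758621 207.20689655] 29
```

View pics/hover.png

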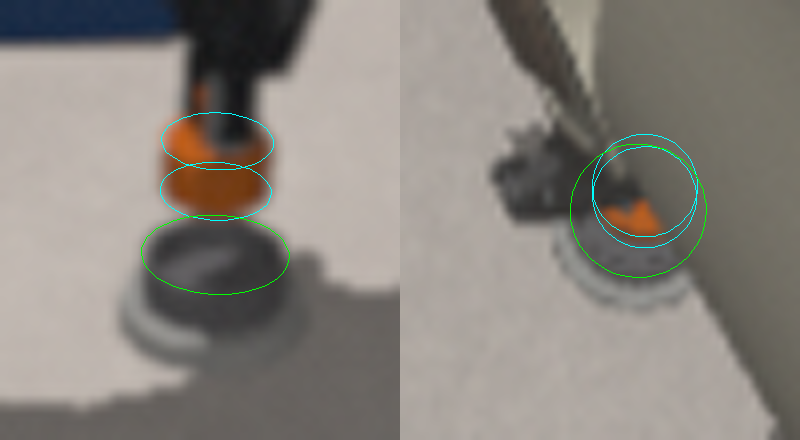

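Left panel: the held cap is upright at (217,165), directly above the cup, and the model outlines match to within about 1 mm. Right panel: the arm hides most of the cap, but the cup matches its outline. I'll check the pose-reading noise and fit the cap's offset in this picture.

```bash
python3 - <<'E'
from h import *
from bench import ctrl
L=[]
for i in range(8):
    ctrl.snapshot('side'); p,R,o=now(); L.append(p)
L=np.array(L); print(L.mean(0),L.std(0)); p=L.mean(0)
s=ctrl.snapshot('side'); print(o['clock'])
hsv=cv2.cvtColor(s['img'],cv2.COLOR_BGR2HSV)
for r in range(216,229): 
    xs=[(x,tuple(int(v) for v in hsv[r,x])) for x in (280,281,282,283,295,296,297,298)]; print(r,[x[1] for x in xs])
q=p-[0,0,26.4]
for h in (0,8,16,24):
    P=q+[0,0,h]; print(h,proj(s,[P+[-23,0,0],P+[23,0,0]]).round(1).tolist())
E
```

```text
[582.00687182 -19.39794214  97.31383571] [0.30970402 0.1827389  0.35758567]
7.2
216 [(14, 20, 192), (13, 25, 192), (11, 54, 190), (10, 127, 191), (11, 93, 115), (10, 43, 155), (12, 23, 186), (13, 21, 193)]
217 [(13, 21, 194), (12, 24, 192), (10, 55, 189), (10, 136, 184), (9, 112, 109), (8, 44, 150), (11, 23, 186), (12, 20, 193)]
218 [(13, 21, 194), (13, 24, 192), (9, 49, 181), (10, 131, 169), (9, 121, 112), (9, 44, 149), (11, 22, 187), (14, 20, 194)]
219 [(11, 21, 193), (13, 21, 190), (10, 40, 172), (9, 120, 147), (8, 120, 113), (10, 43, 149), (12, 23, 187), (14, 20, 194)]
220 [(12, 20, 192), (12, 23, 190), (11, 36, 169), (8, 107, 134), (10, 114, 116), (12, 43, 154), (13, 21, 190), (14, 20, 195)]
221 [(12, 20, 192), (11, 21, 190), (9, 35, 169), (8, 106, 132), (9, 110, 118), (11, 44, 157), (13, 24, 190), (14, 20, 196)]
222 [(14, 20, 191), (13, 22, 189), (10, 36, 169), (8, 102, 135), (10, 109, 119), (10, 42, 156), (13, 26, 189), (15, 21, 194)]
223 [(13, 21, 190), (12, 23, 188), (12, 34, 175), (9, 79, 149), (10, 80, 130), (11, 38, 162), (12, 23, 188), (15, 21, 193)]
224 [(14, 20, 189), (13, 22, 188), (12, 25, 184), (10, 46, 167), (11, 47, 157), (12, 28, 181), (13, 21, 191), (11, 21, 192)]
225 [(13, 21, 190), (12, 20, 190), (13, 21, 190), (13, 26, 184), (12, 28, 180), (13, 21, 190), (12, 20, 193), (13, 21, 192)]
226 [(15, 21, 191), (14, 20, 191), (12, 20, 189), (14, 21, 185), (13, 21, 190), (13, 21, 192), (12, 20, 193), (13, 21, 192)]
227 [(12, 20, 189), (13, 19, 184), (14, 19, 172), (12, 16, 156), (14, 21, 182), (13, 21, 190), (14, 20, 192), (13, 21, 192)]
228 [(14, 19, 177), (12, 17, 153), (13, 14, 128), (8, 10, 107), (11, 19, 146), (15, 21, 169), (13, 22, 186), (12, 23, 192)]
0 [[282.1, 222.5], [295.9, 222.3]]
8 [[282.2, 220.5], [296.0, 220.3]]
16 [[282.2, 218.4], [296.1, 218.2]]
24 [[282.3, 216.3], [296.2, 216.1]]
```

```bash
python3 -m pendant '[{"hand":1,"dp":[0,-0.02,0.15],"angular":[0,0,0]},{"hand":1,"dp":[0,-0.02,0.35],"angular":[0,0,0]},{"hand":1,"dp":[0,-0.02,0.5],"angular":[0,0,0]},{"hand":1,"dp":[0,-0.02,0.6],"angular":[0,0,0]},{"hand":1,"dp":[0,-0.02,0.65],"angular":[0,0,0]},{"hand":1,"dp":[0,-0.02,0.68],"angular":[0,0,0]},{"hand":1,"dp":[0,-0.02,0.68],"angular":[0,0,0]}]' 40
python3 -c "
from h import *
p,R,o=now(); print(p,R.round(3).tolist(),o['wrist_force'])"
```

```text
clock: 8.12
tcp_pos: [581.0, -18.2, 55.5]
tcp_rot: [[0.953, 0.304, 0.001], [0.304, -0.953, -0.0], [0.0, 0.001, -1.0]]
wrist_force: [-0.4, -0.2, -1.2]
opening: 18.6
grip_force: 39.2
[580.97595181 -18.16658559  55.51305621] [[0.953, 0.304, 0.001], [0.304, -0.953, -0.0], [0.0, 0.001, -1.0]] [-0.39596016 -0.22327592 -1.24434706]
```

```bash
python3 -m pendant '[{"hand":1,"dp":[0,0,0.05],"angular":[0,0,0]},{"hand":1,"dp":[0,0,0.1],"angular":[0,0,0]},{"hand":1,"dp":[0,0,0.13],"angular":[0,0,0]},{"hand":1,"dp":[0,0,0.145],"angular":[0,0,0]},{"hand":1,"dp":[0,0,0.145],"angular":[0,0,0]}]' 40
```

```text
clock: 8.75
tcp_pos: [580.8, -18.2, 46.7]
tcp_rot: [[0.953, 0.304, 0.0], [0.304, -0.953, -0.0], [0.0, 0.0, -1.0]]
wrist_force: [0.2, 0.2, -0.7]
opening: 18.9
grip_force: 39.2
```

```bash
python3 -m pendant '[{"hand":1,"dp":[0,0,0.015],"angular":[0,0,0]},{"hand":1,"dp":[0,0,0.03],"angular":[0,0,0]},{"hand":1,"dp":[0,0,0.03],"angular":[0,0,0]}]' 40
```

```text
clock: 9.12
tcp_pos: [581.1, -18.2, 45.9]
tcp_rot: [[0.953, 0.304, 0.001], [0.304, -0.953, -0.001], [0.0, 0.001, -1.0]]
wrist_force: [-3.0, -0.1, 6.9]
opening: 18.4
grip_force: 40.1
```

The cap has reached the floor: 7 N, with the edge at about 20 mm. I'll release it and retreat upwards.

```bash
python3 -m pendant '[{"hand":0.2,"dp":[0,0,-0.01],"angular":[0,0,0]},{"hand":0.2,"dp":[0,0,-0.02],"angular":[0,0,0]},{"hand":0.2,"dp":[0,0,-0.02],"angular":[0,0,0]},{"hand":-0.2,"dp":[0,0,-0.02],"angular":[0,0,0]},{"hand":-0.2,"dp":[0,0,-0.02],"angular":[0,0,0]},{"hand":-0.2,"dp":[0,0,-0.3],"angular":[0,0,0]},{"hand":-0.2,"dp":[0,0,-0.8],"angular":[0,0,0]},{"hand":-0.2,"dp":[0,0,-1.6],"angular":[0,0,0]}]' 40
python3 -m pendant '[{"hand":0.2,"dp":[0,0,-0.6],"angular":[0,0,0]},{"hand":1,"dp":[0,0,-0.9],"angular":[0,0,0]},{"hand":1,"dp":[0,0,-0.9],"angular":[0,0,0]}]' 40
python3 - <<'E'
from h import *
from bench import ctrl
p,R,o=now(); print(p)
s=ctrl.snapshot('side'); m,c,n=blob(s,[3,80,45],[20,255,255],(265,205,50,50)); print(c,n)
f=lambda q:np.abs(sil(s,np.array([q[0],q[1],20.]),0,0)-m).sum()
r=minimize(f,[581,-18.5],method='Nelder-Mead',options=dict(initial_simplex=[[581,-18],[586,-18],[581,-26]])); print(r.x,r.fun,m.sum())
s0=pickle.load(open('side1.pkl','rb'))
x,y=262,200; cv2.imwrite('pics/seated.png',cv2.resize(s['img'][y:y+55,x:x+50],None,fx=8,fy=8,interpolation=cv2.INTER_CUBIC))
K=np.array([[502.3,367.4,77.6],[506.9,315.1,78.9],[512.1,264.7,76.]]); w=K.mean(0); print(w)
az=np.radians(5.0); n=np.array([-np.sin(np.radians(25))*np.cos(az),-np.sin(np.radians(25))*np.sin(az),np.cos(np.radians(25))])
row_=np.array([-np.sin(az),np.cos(az),0]) # toward red
for xh in (1,-1):
    Rk=np.c_[xh*row_,np.cross(-n,xh*row_),-n]; print(np.round(Rk,3).tolist(), row(w+n*60,Rk,p,R), Ro.from_matrix(R.T@Rk).magnitude()*57.3)
E
```

```text
clock: 10.12
tcp_pos: [579.7, -18.1, 141.7]
tcp_rot: [[0.952, 0.305, -0.002], [0.305, -0.952, -0.0], [-0.002, -0.001, -1.0]]
wrist_force: [1.4, -0.4, 0.1]
opening: 51.5
grip_force: 0.0
clock: 10.5
tcp_pos: [581.6, -18.2, 196.4]
tcp_rot: [[0.953, 0.304, 0.003], [0.304, -0.953, -0.001], [0.003, 0.002, -1.0]]
wrist_force: [0.6, 0.1, 0.1]
opening: 0.7
grip_force: 0.0
[581.64728224 -18.24837347 196.4115912 ]
[288.43971631 229.70921986] 141
[582.33056641  -2.39648438] 43.796875 141
[507.1        315.73333333  77.5       ]
[[-0.087, 0.903, 0.421], [0.996, 0.079, 0.037], [0.0, 0.423, -0.906]] ([0.094, -5.776, 1.065], [-20.9, 16.8, -76.0]) 80.5768813160348
[[0.087, -0.903, 0.421], [-0.996, -0.079, 0.037], [-0.0, -0.423, -0.906]] ([0.094, -5.776, 1.065], [17.8, 22.2, 100.9]) 104.85099260904717
```

View pics/seated.png

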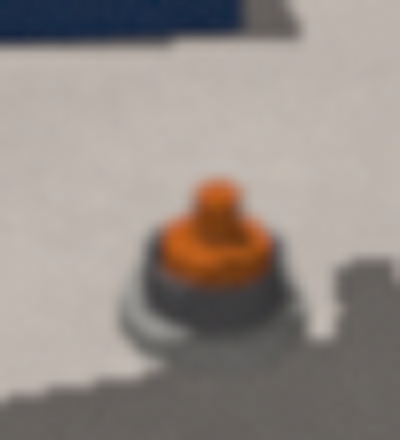

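The cap sits upright and centred in the cup, with the knob at (218,205) and the skirt level inside the rim. Next is the white key, reached with the closed fingers tilted along the panel normal.

```bash
cat >> h.py <<'E'
az=np.radians(5.2); N=axes(az+np.pi,np.radians(25))[2]; ROW=np.array([np.sin(az),-np.cos(az),0]); W=np.array([507.1,315.7,77.5]); G=W+52*ROW
RK=frame(-N,[.304,-.953,0])
E
python3 - <<'E'
from h import *
p,R,o=now(); print(N,G,RK.round(3).tolist(),np.round(o['q'],2)); print(row(W+N*50,RK,p,R),W+N*50)
E
```

```text
[-0.42087893 -0.03830298  0.90630779] [511.81289417 263.91401127  77.5       ] [[0.867, 0.267, 0.421], [0.277, -0.96, 0.038], [0.414, 0.083, -0.906]] [ 0.42  0.44 -0.55  1.76  0.27  1.02 -1.5 ]
([0.182, -5.753, 1.195], [-5.1, 24.4, 1.1]) [486.05605333 313.78485082 122.81538935]
```

```bash
python3 -m pendant '[{"hand":1,"dp":[0,-0.9,0],"angular":[-1,5,0]},{"hand":1,"dp":[0.05,-1.9,0.1],"angular":[-2,10,0.4]},{"hand":1,"dp":[0.1,-2.9,0.2],"angular":[-3,15,0.7]},{"hand":1,"dp":[0.15,-3.9,0.3],"angular":[-4,20,0.9]},{"hand":1,"dp":[0.182,-4.9,0.5],"angular":[-5.1,24.4,1.1]},{"hand":1,"dp":[0.182,-5.753,0.7],"angular":[-5.1,24.4,1.1]},{"hand":1,"dp":[0.182,-5.753,1.195],"angular":[-5.1,24.4,1.1]},{"hand":1,"dp":[0.182,-5.753,1.195],"angular":[-5.1,24.4,1.1]}]' 40
python3 - <<'E'
from h import *
from bench import ctrl
ims=[];L=[]
for n,x,y in (('side',235,150),('top',165,200)):
    s=ctrl.snapshot(n); p,R,o=now(); L.append(p); c=cv2.resize(s['img'][y:y+50,x:x+50],None,fx=8,fy=8,interpolation=cv2.INTER_CUBIC); ims.append(c)
    for P in (W,G,W-52*ROW,p): q=(proj(s,P)[0]-[x,y]+.5)*8; cv2.circle(c,tuple(int(v) for v in q),3,(255,0,255),1)
cv2.imwrite('pics/key.png',np.hstack(ims)); p=np.mean(L,0)
print(p,R.round(3).tolist(),o['wrist_force'], row(W,RK,p,R))
E
```

```text
clock: 11.55
tcp_pos: [486.8, 303.2, 124.2]
tcp_rot: [[0.874, 0.267, 0.406], [0.278, -0.96, 0.035], [0.399, 0.083, -0.913]]
wrist_force: [-0.4, -0.8, -1.3]
opening: -0.1
grip_force: 0.0
[482.91672509 309.39977667 123.13010174] [[0.871, 0.279, 0.405], [0.289, -0.957, 0.039], [0.398, 0.083, -0.914]] [0.30617337 0.55658494 0.30784391] ([0.079, -0.051, 0.862], [-0.3, 1.0, 0.7])
```

View pics/key.png

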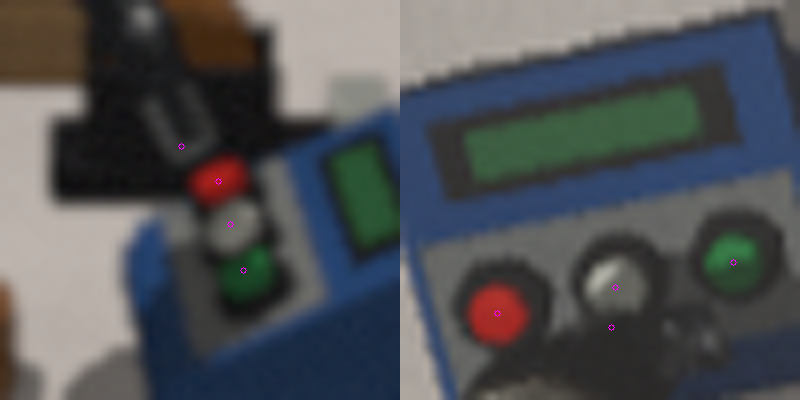

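Projected key points land on the red, white and green keys in both views, and the shut fingertips stand above the white key. I'll descend to about 12 mm above the top, settle and re-measure.

```bash
python3 -m pendant '[{"hand":1,"dp":[0.03,0,0.35],"angular":[0,1,0.7]},{"hand":1,"dp":[0.03,0,0.6],"angular":[0,1,0.7]},{"hand":1,"dp":[0.03,0,0.6],"angular":[0,1,0.7]},{"hand":1,"dp":[0.03,0,0.6],"angular":[0,1,0.7]}]' 40
python3 - <<'E'
from h import *
from bench import ctrl
L=[]
for i in range(4): ctrl.snapshot('side'); p,R,o=now(); L.append(p)
p=np.mean(L,0); print(p,np.std(L,0),R.round(3).tolist(),o['wrist_force']); print((p-W)@RK, row(W,RK,p,R))
E
```

```text
clock: 12.15
tcp_pos: [505.0, 304.7, 94.5]
tcp_rot: [[0.87, 0.255, 0.422], [0.262, -0.964, 0.041], [0.418, 0.075, -0.905]]
wrist_force: [-0.4, -0.1, 0.2]
opening: -0.1
grip_force: 0.0
[505.02897704 305.45065637  95.08801504] [0.06345985 0.23489403 0.11668498] [[0.869, 0.256, 0.423], [0.263, -0.964, 0.043], [0.419, 0.074, -0.905]] [0.4331772  0.91042269 0.29674695]
[  2.65696612  10.75295816 -17.20438537] ([-0.048, -0.178, 0.287], [-0.2, -0.2, -0.8])
```

```bash
python3 -m pendant '[{"hand":1,"dp":[-0.045,-0.18,0],"angular":[0,0,-0.7]},{"hand":1,"dp":[-0.045,-0.18,0.1],"angular":[0,0,-0.7]},{"hand":1,"dp":[-0.045,-0.18,0.1],"angular":[0,0,-0.7]}]' 40
python3 - <<'E'
from h import *
from bench import ctrl
L=[]
for i in range(3): ctrl.snapshot('side'); p,R,o=now(); L.append(p)
p=np.mean(L,0); print(p,R.round(3).tolist(),o['wrist_force']); print((p-W)@RK, row(W,RK,p,R))
E
```

```text
clock: 12.72
tcp_pos: [501.5, 316.1, 86.6]
tcp_rot: [[0.866, 0.268, 0.423], [0.277, -0.96, 0.042], [0.417, 0.081, -0.905]]
wrist_force: [0.4, 0.7, 0.1]
opening: -0.0
grip_force: 0.0
[501.72554755 315.81538357  86.90502277] [[0.866, 0.267, 0.423], [0.276, -0.96, 0.042], [0.417, 0.081, -0.905]] [ 0.44065288  0.85546526 -0.7296964 ]
[ -0.73117392  -0.76084213 -10.78141966] ([0.012, 0.013, 0.18], [-0.2, -0.2, -0.0])
```

```bash
python3 -m pendant '[{"hand":1,"dp":[0.01,0.01,0.1],"angular":[0,0,0]},{"hand":1,"dp":[0.01,0.01,0.18],"angular":[0,0,0]},{"hand":1,"dp":[0.01,0.01,0.22],"angular":[0,0,0]},{"hand":1,"dp":[0.01,0.01,0.25],"angular":[0,0,0]},{"hand":1,"dp":[0.01,0.01,0.25],"angular":[0,0,0]}]' 40
python3 -c "
from h import *
p,R,o=now(); print((p-W)@RK,o['wrist_force'],o['wrist_force']@N)"
```

```text
clock: 13.5
tcp_pos: [508.7, 316.2, 75.3]
tcp_rot: [[0.866, 0.267, 0.424], [0.275, -0.96, 0.043], [0.418, 0.08, -0.905]]
wrist_force: [-12.9, -4.4, 23.4]
opening: 0.0
grip_force: 13.4
[ 0.57885946 -0.25932561  2.68055597] [-12.8892432   -4.40777023  23.35117714] 26.756995358688656
```

```bash
for k in 1; do
python3 -m pendant '[{"hand":1,"dp":[0,0,-0.05],"angular":[0,0,0]},{"hand":1,"dp":[0,0,-0.05],"angular":[0,0,0]}]' 40 | grep -E "tcp_pos|wrist"
python3 -m pendant '[{"hand":1,"dp":[0,0,-0.03],"angular":[0,0,0]},{"hand":1,"dp":[0,0,-0.03],"angular":[0,0,0]}]' 40 | grep -E "tcp_pos|wrist"
python3 -m pendant '[{"hand":1,"dp":[0,0,-0.03],"angular":[0,0,0]},{"hand":1,"dp":[0,0,-0.03],"angular":[0,0,0]}]' 40 | grep -E "tcp_pos|wrist"
python3 -m pendant '[{"hand":1,"dp":[0,0,-0.03],"angular":[0,0,0]},{"hand":1,"dp":[0,0,-0.03],"angular":[0,0,0]}]' 40 | grep -E "tcp_pos|wrist"
done; python3 -c "
from h import *
p,R,o=now(); print((p-W)@RK,o['wrist_force']@N)"
```

```text
tcp_pos: [507.8, 316.0, 77.0]
wrist_force: [-1.8, 0.3, 4.2]
tcp_pos: [507.2, 316.0, 78.4]
wrist_force: [-0.4, -0.9, 3.0]
tcp_pos: [506.3, 315.9, 80.0]
wrist_force: [0.2, -0.4, 2.2]
tcp_pos: [504.8, 315.6, 81.1]
wrist_force: [-1.0, 0.1, 0.2]
[-0.5419107  -0.19932078 -4.27607629] 0.5752738366981353
```

The force rises from about -4.5 mm to the stop near +1.5 mm, 6 mm of travel at about 5 N. So the white key was pressed fully and has been let up. Now I'll retract and go to the green key.

```bash
python3 -m pendant '[{"hand":1,"dp":[0,0,-0.15],"angular":[0,0,0]},{"hand":1,"dp":[0,0,-0.4],"angular":[0,0,0]},{"hand":1,"dp":[0,0,-0.4],"angular":[0,0,0]}]' 40 | grep -E "clock|tcp_pos|wrist"
python3 -c "
from h import *
p,R,o=now(); print(row(G-RK[:,2]*25,RK,p,R))"
```

```text
clock: 14.88
tcp_pos: [495.2, 315.6, 104.8]
wrist_force: [-0.5, 0.4, -0.1]
([-0.187, 0.864, 0.074], [-0.3, -0.3, -0.1])
```

```bash
python3 -m pendant '[{"hand":1,"dp":[-0.09,0.42,0],"angular":[0,0,0]},{"hand":1,"dp":[-0.187,0.864,0],"angular":[0,0,0]},{"hand":1,"dp":[-0.187,0.864,0.07],"angular":[0,0,0]},{"hand":1,"dp":[-0.187,0.864,0.2],"angular":[0,0,0]},{"hand":1,"dp":[-0.187,0.864,0.2],"angular":[0,0,0]},{"hand":1,"dp":[-0.187,0.864,0.2],"angular":[0,0,0]}]' 40 | grep -E "clock|tcp_pos|wrist"
python3 -c "
from h import *
from bench import ctrl
L=[]
for i in range(3): ctrl.snapshot('side'); p,R,o=now(); L.append(p)
p=np.mean(L,0); print((p-G)@RK,row(G,RK,p,R))"
```

```text
clock: 15.62
tcp_pos: [504.3, 263.2, 91.7]
wrist_force: [-0.1, -0.5, 0.2]
[ -0.81636681   0.0857704  -16.16413846] ([0.013, -0.001, 0.269], [-0.2, -0.2, -0.0])
```

```bash
python3 -m pendant '[{"hand":1,"dp":[0.01,0,0.12],"angular":[0,0,0]},{"hand":1,"dp":[0.01,0,0.2],"angular":[0,0,0]},{"hand":1,"dp":[0.01,0,0.26],"angular":[0,0,0]},{"hand":1,"dp":[0.01,0,0.3],"angular":[0,0,0]},{"hand":1,"dp":[0.01,0,0.3],"angular":[0,0,0]},{"hand":1,"dp":[0.01,0,0.3],"angular":[0,0,0]}]' 40 | grep -E "clock|tcp_pos|wrist"
python3 -c "
from h import *
p,R,o=now(); print((p-G)@RK,o['wrist_force']@N)"
```

```text
clock: 16.52
tcp_pos: [512.9, 263.8, 78.0]
wrist_force: [-4.2, -1.4, 2.3]
[1.08994246 0.458523   0.0278105 ] 3.8533408952078165
```

```bash
python3 -m pendant '[{"hand":1,"dp":[0,0,0.03],"angular":[0,0,0]},{"hand":1,"dp":[0,0,0.045],"angular":[0,0,0]},{"hand":1,"dp":[0,0,0.045],"angular":[0,0,0]}]' 40 | grep -E "clock|tcp_pos|wrist"
python3 -c "
from h import *
p,R,o=now(); print((p-G)@RK,o['wrist_force']@N)"
```

```text
clock: 16.9
tcp_pos: [514.4, 264.1, 76.3]
wrist_force: [-5.5, -1.6, 2.9]
[1.81423984 0.4054754  2.17775036] 5.024047996474565
```

```bash
python3 -m pendant '[{"hand":1,"dp":[-0.01,0,0.025],"angular":[0,0,0]},{"hand":1,"dp":[-0.01,0,0.035],"angular":[0,0,0]},{"hand":1,"dp":[-0.01,0,0.035],"angular":[0,0,0]}]' 40 | grep -E "clock|tcp_pos|wrist"
python3 -c "
from h import *
p,R,o=now(); print((p-G)@RK,o['wrist_force']@N)"
```

```text
clock: 17.27
tcp_pos: [514.6, 264.2, 75.9]
wrist_force: [-14.1, -5.3, 18.6]
[1.8706144  0.39517053 2.62737381] 23.01389577052807
```

The stop is reached (23 N), so the green key is fully down. I'll retract well clear and check the scene.

```bash
python3 -m pendant '[{"hand":1,"dp":[0,0,-0.1],"angular":[0,0,0]},{"hand":1,"dp":[0,0,-0.4],"angular":[0,0,0]},{"hand":1,"dp":[0,0,-1],"angular":[0,0,0]},{"hand":1,"dp":[0,0,-1.5],"angular":[0,0,0]},{"hand":1,"dp":[0,0,-1.5],"angular":[0,0,0]},{"hand":1,"dp":[0,0,-1.5],"angular":[0,0,0]}]' 40 | grep -E "clock|tcp_pos|wrist"
python3 - <<'E'
from h import *
from bench import ctrl
s=ctrl.snapshot('side'); s0=pickle.load(open('side2.pkl','rb')); m,c,n=blob(s,[3,80,45],[20,255,255],(265,205,50,50)); print('cap',c,n,'expected',proj(s,[[581,-18.5,44],[581,-18.5,66]]).round(1).tolist())
s0=pickle.load(open('side0.pkl','rb'))
for l in ('reel','tape_roll','marker','carton','parts_tray','scan_gun','dispenser'):
    d=ctrl.cut_out(s,l); print(l,[(round(x['p'],2),x['location']) for x in d[:1]])
E
```

```text
clock: 18.02
tcp_pos: [478.4, 261.3, 157.0]
wrist_force: [0.2, -0.0, 0.4]
cap [288.40714286 229.67142857] 140 expected [[288.4, 229.2], [288.7, 223.6]]
reel [(0.7, [333.6, 238.7])]
tape_roll [(0.65, [224.2, 192.5])]
marker [(0.65, [221.1, 284.3])]
carton [(0.66, [336.9, 204.8])]
parts_tray [(0.66, [356.2, 257.5])]
scan_gun [(0.71, [231.0, 355.4])]
dispenser [(0.61, [259.5, 164.8])]
```

The cap is unchanged in the cup, the bystanders are where they were in the first picture, and the robot touches nothing. I'm handing in.

```bash
python3 -c "
from bench import ctrl
print(ctrl.finish_job())"
```

```text
the job is handed in; nothing more can be done
None
```

The cap is seated knob up in the holder, the white key and then the green key were each pressed to the stop and let up, and the job was handed in at about 18 s; the hand-in gave no verdict.

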